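# Open the spring jaw of the tube clamp and hold it

## Task

Open the bench clamp for a colleague who is about to lay a tube in it: first slide the stop bar that blocks the jaw sideways along its guide, under the little bridge, all the way out to its end stop and leave it there. Then pull the spring-loaded jaw by its upright grip until its pointer stands level with the mark on the clip beside the rail, and keep holding it there: you finish while holding the jaw open, not letting go. Leave the other things on the bench where they are.

Things in the scene. Friction and masses are not known exactly. Their poses are not given: they have to be found in the camera images.
- clamp: Fixed metal tube clamp, may be turned up to 25 deg. Origin on the bench (z 0); x points to its fixed V-nest (x 98 to 128 mm, 50 high), y left. Base plate 12 mm thick: x -120 to 130, y -70 to 70, plus an arm x -35 to 55 out to y 209. Two jaw rails (12 wide, top z 34) along x at y -39 and 39, the left with a gap for the stop bar.
- end_stop (a point): Middle of the end stop's face, 21 mm above the bench, at x 10, y 185 mm in the clamp's frame: the left end of the cross guide, which runs along the clamp's y at x 10. Stop's top z 32. Guide walls: top z 24, inner faces 26 mm apart, y 45 to 192. Bridge over the guide at y 45 to 69: underside z 33, top z 39.
- jaw (a joint): How far the jaw is pulled open, m: 0 shut (at rest), at most 0.10; it moves along the clamp's -x. The spring pulls it shut with about 5.4 N at 0, growing 0.9 N per cm. With the stop bar in the way it opens only about 5 mm.
- grip (a point): Centre of the jaw's upright black plastic grip: 16 mm thick along the clamp's x, 40 wide along y, top at z 98 mm; it rises from the steel jaw block (50 x 60 mm in x, y; top z 50). This point is 74 mm above the bench; jaw shut, it is at x 50, y 0 in the clamp's frame. It moves with the jaw.
- pointer (a point): Pointer: a steel fin, 3 mm thin along the clamp's x, on the right (-y) side of the jaw, over the right rail; in line (same clamp x) with the middle of the grip. This point is 43 mm above the bench and moves with the jaw.
- mark (a point): The mark: upright steel blade, 3 mm thin along the clamp's x, top at z 52 mm, on a small dark clip (20 x 14 mm) fixed beside the right rail. The jaw is rightly open when pointer and mark have the same x in the clamp's frame; this takes 45 to 75 mm of opening. Its axes are parallel to the clamp's.
- post (a point): Centre of the upright square steel post (20 x 20 mm, sides along the clamp's axes) by which the stop bar is moved; it stands on the bar near its left (+y) end, from z 30 to 85 mm above the bench; this point is at z 60.
- bar_mid (a point): Centre of the loose steel stop bar (22 mm wide, 18 high, 135 long along the clamp's y, 0.3 to 0.55 kg) in the cross guide; the bar ends 67.5 mm either way and the post stands 52.5 mm to the +y side. Against the end stop it is at y 117.5 mm in the clamp's frame, at the start between 52 and 67.
- screwdriver: Bystander: screwdriver lying left of the clamp. Leave it.
- filter: Bystander: round pleated filter cartridge, 84 mm across and 96 mm tall, standing right of the clamp; origin under its centre. Leave it.
- parts_bin: Bystander: blue open parts bin, 110 x 120 x 60 mm, right of the clamp, nearer the robot; origin under its centre. Leave it.

How it is judged:
By the outcome, as a careful person would: the job done as asked, in the order asked, and still so for the second after the job is handed in, while the arm keeps its last pose, push and grip.
It also fails if it takes over 43 s, if anything falls off the work surface, if the arm or the gripper's body presses on something with over 40 N, if the wrist force passes 120 N, or if a joint passes its speed limit or range.

## Robot

A 7-joint arm with a two-finger parallel gripper is mounted at the origin on the work surface. World frame = base frame: x ahead of the robot, y to its left, z up, the work surface at z = 0. Lengths are in m, angles in rad, forces in N, time in s.
With the tool pointing down it reaches from about 0.35 to 0.9 m from the base axis. Payload 8.1 kg.
Tool frame: the origin (TCP) lies between the finger pads; the fingertips stand 8 mm ahead of it and the grasp point (between the pads) lies 11 mm behind it (arm.tcp_to_tips is the distance from the TCP to the fingertips, in m); z points along the fingers, x is the direction in which the jaws open and shut, and the axes are right-handed (so a half turn about z gives the same grasp; the last joint's range is limited). The gripper opens to 92 mm and grips with 3 to 60 N. Pads are 19 mm wide; open, the fingers measure 130 mm over their backs; the gripper's body (75 mm by 190 mm) begins 47 mm behind the grasp point.
Start: joints at [1.24, 0.434, 0.025, 1.573, -0.012, 1.134, -0.075], TCP at [0.141, -0.609, 0.235] pointing down, gripper open.
Joint ranges: [-2.62, 2.62], [-0.44, 2.09], [-1.27, 1.32], [0.08, 2.57], [-1.32, 4.46], [0.12, 2], [-2.74, 2.74]. Speed limits (rad/s): [2.22, 2.22, 3.01, 3.01, 3.14, 3.14, 3.14].

## Interface

Orientations are given as a rotation vector (axis times angle).
In Python, from cell import arm, eyes gives the robot as it stands.
- The arm moves only by the tool play_rows, never from a script. Its argument "rows" is a list of rows, each a list of 3 entries, a list of its own where there are three numbers: the shift along the tool's x, y, z each as a share of 50 cm, from -1 to 1, then the turn, a rotation vector about the tool's x, y, z each as a share of 60 degrees, from -1 to 1, then the opening, from -1 (shut) to 1 (fully open), so that 0 is half open. In form: [[[dx, dy, dz], [ax, ay, az], grip], ...]. A call has 1 to 10 rows; each row is the pose to reach, as a shift and turn from the pose commanded when the call began, along the tool's axes at that moment; what a row does not reach only later rows make up. A row lasts 1/10 s, in which the tool goes at most 50 mm and 8.59 degrees, less where a joint would pass 70% of its speed; a pose out of reach is approached as far as the arm can. A call with a number of a shift or a turn outside -1 to 1 is refused whole. A call with a gripper value outside its range is refused whole. The fingers move at their own pace and stop on an object; "newtons" is the grip in N (left out, the last holds). Time passes only in rows, so rows that repeat a pose let the fingers close. It gives the time, the measured TCP pose, the force and the opening at its end, in the units of the state.
- arm.observe(): the state, without advancing time (a new reading comes with each control period).
- eyes.get_image(name): name is "side" or "top"; returns (picture, depth): 400x640x3 uint8, red, green, blue; 400x640 float32, m along the optical axis (not along the pixel's ray), 0 where there is no reading.
- eyes.get_calibration(name): a dict with "intrinsics" (3x3 intrinsics, pixels), "k1" (the pictures are not rectified: a ray, as slopes to the right and down, at radius r is drawn at 1 + k1 r^2 times it, then the intrinsics apply), "R" (3x3) and "t" (3): a world point X has camera coordinates R X + t. Camera axes: x right, y down, z forward; pixel columns grow to the right and rows downward; lengths in m; the calibration is good to about 2 mm. A picture is of the moment at which its call begins. get_calibration takes no time and is no camera call.
- arm.sign_off(): hands the job in, once; it reports no verdict.
The state is a dict: "clock": time; "joints": joint angles; "dq": joint speeds; "joint_efforts": joint torques, N m; "position": TCP position; "ee_rot": TCP orientation; "force": force on the tool from outside, world axes, zero at the start; "ft_torque": the same for the moment, N m; "width": opening from 0.0 (shut) to 1.0 (fully open).
Only numpy, scipy, OpenCV 4.12 (cv2) and the standard library are available. Lean on these libraries where they do the work, as an engineer would, in place of code of your own. Each camera call takes 0.05 s, during which the arm holds its last target.

## Working session

There is one attempt and no reset: what is moved stays moved. The work goes in short steps, Python scripts to look and compute and a tool call to move; the robot and the scene stay as the last step left them, time stands still between calls to the robot, and variables do not carry over. Pictures are saved under pics/ and viewed, and the job is handed in when it is done.

Besides the shell and the picture viewer there is one more tool, called after "Request:" as name(argument=value, ...) on one line, values as JSON. play_rows: Moves the arm, as the interface text tells. Its arguments: {"type":"object","properties":{"rows":{"type":"array","items":{"type":"array"}},"newtons":{"type":"number"}},"required":["rows"]}

```bash
mkdir -p pics; ls
cat > h.py <<'E'
import numpy as np, cv2, pickle
def grab(tag):
    from cell import eyes
    for n in ("top","side"):
        p,d=eyes.get_image(n); c=eyes.get_calibration(n)
        np.savez(f"{tag}_{n}.npz",p=p,d=d,K=c["intrinsics"],k1=c["k1"],R=c["R"],t=c["t"])
        cv2.imwrite(f"pics/{tag}_{n}.png",p[:,:,::-1])
def load(tag,n):
    return dict(np.load(f"{tag}_{n}.npz"))
def ray(c,u,v):
    K=c["K"];k1=float(c["k1"]);xd=(u-K[0,2])/K[0,0];yd=(v-K[1,2])/K[1,1];x,y=xd,yd
    for _ in range(30):
        f=1+k1*(x*x+y*y);x,y=xd/f,yd/f
    return np.array([x,y,1.])
def atz(c,u,v,z):
    r=c["R"].T@ray(c,u,v);o=-c["R"].T@c["t"]
    return o+r*(z-o[2])/r[2]
def atd(c,u,v,d=None):
    if d is None:d=float(c["d"][int(round(v)),int(round(u))])
    return c["R"].T@(ray(c,u,v)*d-c["t"])
def proj(c,X):
    x=c["R"]@np.asarray(X,float)+c["t"];a,b=x[0]/x[2],x[1]/x[2];f=1+float(c["k1"])*(a*a+b*b)
    K=c["K"];return K[0,0]*a*f+K[0,2],K[1,1]*b*f+K[1,2]
def crop(tag,n,x0,y0,x1,y1,s):
    c=load(tag,n);im=cv2.resize(c["p"][y0:y1,x0:x1,::-1],None,fx=s,fy=s,interpolation=cv2.INTER_CUBIC)
    cv2.imwrite(f"pics/{tag}_{n}_c{x0}_{y0}.png",im)
E
python3 - <<'E'
import h; h.grab("a")
from cell import arm,eyes
print(arm.observe())
for n in("top","side"):
    c=h.load("a",n);print(n,-c["R"].T@c["t"],c["R"],c["K"],c["k1"])
E
```

```text
pics
{'clock': 0.1, 'joints': array([ 1.24038509,  0.43513326,  0.02501155,  1.57398092, -0.01160791,
        1.13396907, -0.07509767]), 'dq': array([-7.43106994e-04, -1.09068355e-03,  6.21877276e-04, -1.06387565e-03,
       -8.13189561e-04, -6.62480990e-05, -1.05639902e-03]), 'joint_efforts': array([ 4.98794223e-03, -6.69127965e+01,  9.89013612e-01, -3.15144753e+01,
       -6.03575399e-02,  3.74582189e-02,  1.55500647e-04]), 'position': array([ 0.14099061, -0.60845618,  0.23404606]), 'ee_rot': array([-2.45885987e+00,  1.95423236e+00,  1.77485270e-03]), 'force': array([-0.5699382 ,  0.23292646,  0.8263546 ]), 'ft_torque': array([-0.05151061, -0.02619009, -0.03431321]), 'width': 0.9995176657871006}
top [0.33891817 0.01724098 1.1518555 ] [[ 0.012401   -0.99988809  0.00836833]
 [-0.98482249 -0.01366225 -0.17302602]
 [ 0.17312098 -0.00609562 -0.9848817 ]] [[469.00109639   0.         319.04875887]
 [  0.         469.00109639 201.8205321 ]
 [  0.           0.           1.        ]] -0.08629536226448371
side [ 0.28331276 -0.45089024  0.75208054] [[ 0.8620592  -0.50679479 -0.0036023 ]
 [-0.40422614 -0.68326752 -0.60806802]
 [ 0.30570437  0.52564678 -0.79387676]] [[426.9429404    0.         320.06137573]
 [  0.         426.9429404  200.34745249]
 [  0.           0.           1.        ]] -0.09438643364016215
```

View pics/a_top.png

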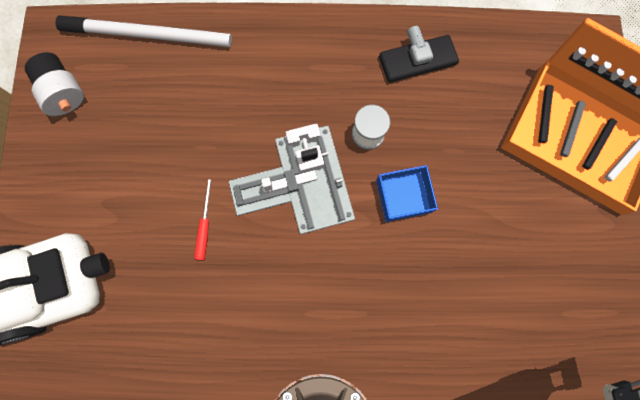

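View pics/a_side.png

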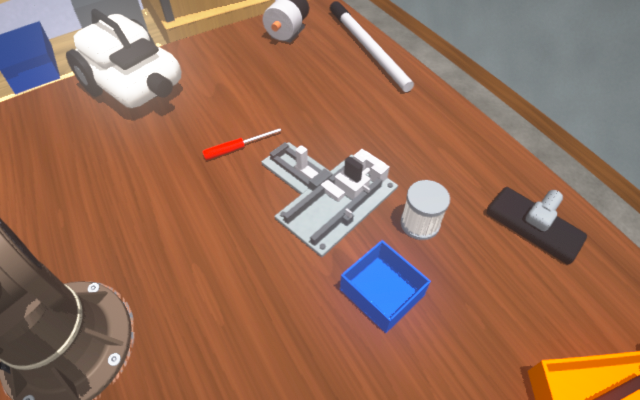

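Run:
```python
import h
h.crop("a","top",220,110,370,240,5.3)
h.crop("a","side",250,120,410,260,5)
```

```text
(no output)
```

View pics/a_top_c220_110.png

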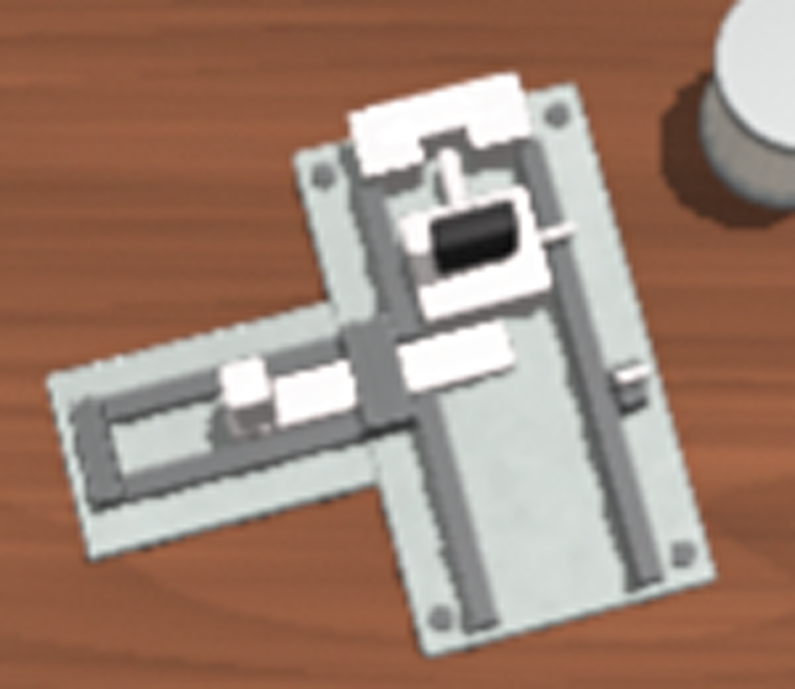

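View pics/a_side_c250_120.png

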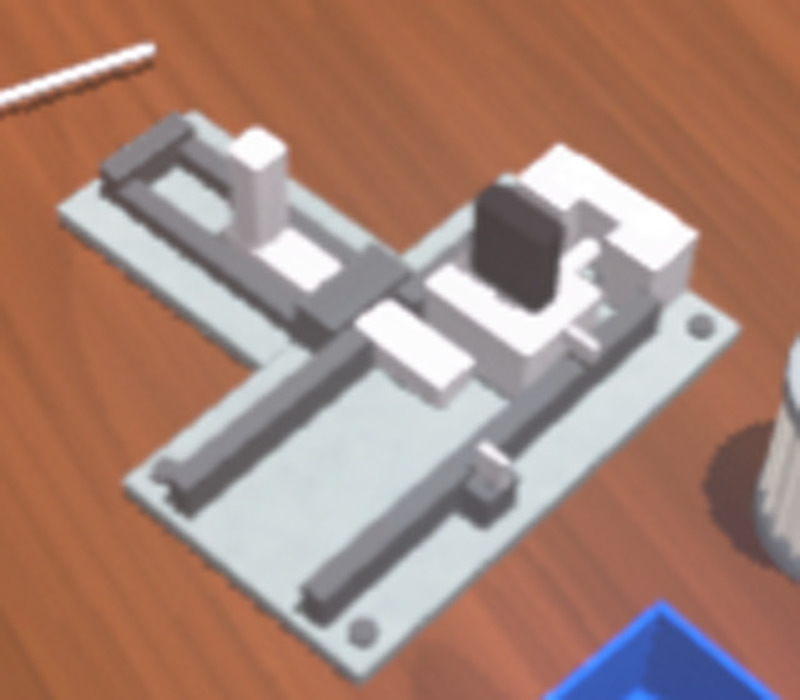

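```bash
cat > fit.py <<'E'
import h,numpy as np
from scipy.optimize import least_squares
T=[((130,70,12),(295,155)),((130,-70,12),(577,83)),((-120,-70,12),(716,577)),((-120,70,12),(425,655)),((55,209,12),(48,380)),((-35,209,12),(92,560))]
S=[((-120,70,12),(123,485)),((-120,-70,12),(360,683)),((130,-70,12),(740,327)),((-35,209,12),(58,212)),((55,209,12),(190,112))]
ct=h.load("a","top");cs=h.load("a","side")
def px(c,s,o): return ((c[0]+.5)/s-.5+o[0],(c[1]+.5)/s-.5+o[1])
O=[(ct,p,px(c,5.3,(220,110))) for p,c in T]+[(cs,p,px(c,5,(250,120))) for p,c in S]
def W(q,p):
    c,s=np.cos(q[2]),np.sin(q[2]);return np.array([q[0]+c*p[0]-s*p[1],q[1]+s*p[0]+c*p[1],p[2]])
def f(q,O=O): return np.concatenate([np.subtract(h.proj(c,W(q,np.array(p)/1e3)),o) for c,p,o in O])
if __name__=="__main__":
    for OO in (O,O[:6],O[6:]):
        r=least_squares(f,[.6,0,.2],args=(OO,));q=r.x;print(q,np.degrees(q[2]));print(np.round(r.fun.reshape(-1,2),1).tolist())
    q=least_squares(f,[.6,0,.2]).x;np.save("q.npy",q)
    def loc(X):
        c,s=np.cos(q[2]),np.sin(q[2]);d=X-[q[0],q[1],0];return np.round(1e3*np.array([c*d[0]+s*d[1],-s*d[0]+c*d[1],d[2]]),1)
    for nm,c,u,z in [("post top",ct,px((245,378),5.3,(220,110)),.085),("post top s",cs,px((258,148),5,(250,120)),.085),
      ("mark top",ct,px((630,372),5.3,(220,110)),.052),("mark s",cs,px((495,457),5,(250,120)),.052),
      ("fin",ct,px((565,230),5.3,(220,110)),.045),("griptop",ct,px((475,225),5.3,(220,110)),.098),("bar R end top",ct,px((508,345),5.3,(220,110)),.030),]:
        X=h.atz(c,*u,z);print(nm,X.round(4),loc(X))
    for nm,p in dict(grip=(50,0,74),end=(10,185,21)).items(): print(nm,W(q,np.array(p)/1e3))
E
python3 fit.py
```

```text
[0.59564184 0.01946259 0.28074909] 16.085737682709443
[[0.1, -0.6], [0.2, -0.9], [1.3, -0.3], [1.1, 0.0], [0.2, -1.0], [0.4, -0.5], [-1.1, -0.5], [-0.6, -0.6], [-0.3, -0.0], [-1.5, -0.4], [-0.4, -0.2]]
[0.59414592 0.0208299  0.27820308] 15.939862101531507
[[-0.3, -0.1], [-0.2, -0.3], [0.7, 0.4], [0.4, 0.6], [-0.3, -0.6], [-0.2, -0.1]]
[0.5967067  0.01779645 0.2809563 ] 16.09760999738179
[[-0.3, -0.1], [0.3, -0.3], [0.5, 0.3], [-0.8, -0.1], [0.3, 0.1]]
post top [0.5742 0.1352 0.085 ] [ 11.4 117.2  85. ]
post top s [0.5758 0.1322 0.085 ] [ 12.2 113.8  85. ]
mark top [ 0.5866 -0.0355  0.052 ] [-23.9 -50.4  52. ]
mark s [ 0.5889 -0.0403  0.052 ] [-23.  -55.5  52. ]
fin [ 0.6549 -0.0056  0.045 ] [ 50.  -40.5  45. ]
griptop [0.6414 0.0351 0.098 ] [48.3  2.3 98. ]
bar R end top [0.6036 0.02   0.03  ] [ 7.8 -1.7 30. ]
grip [0.64368425 0.03331636 0.074     ]
end [0.55399136 0.19999025 0.021     ]
```

```bash
cat > mv.py <<'E'
import numpy as np
from scipy.spatial.transform import Rotation as R
def rel(pos,yaw,p0=None,r0=None):
    """row share numbers to reach TCP pos, tool down, tool x at yaw"""
    from cell import arm
    s=arm.observe();p0=s["position"] if p0 is None else p0;r0=R.from_rotvec(s["ee_rot"] if r0 is None else r0)
    M=np.array([[np.cos(yaw),np.sin(yaw),0],[np.sin(yaw),-np.cos(yaw),0],[0,0,-1]])
    Rt=R.from_matrix(M); d=r0.inv().apply(np.asarray(pos)-p0);w=(r0.inv()*Rt).as_rotvec()
    print("now",s["clock"],s["position"].round(4),"F",s["force"].round(1),"w",round(s["width"],3),"yaw",np.degrees(np.arctan2(r0.as_matrix()[1,0],r0.as_matrix()[0,0])).round(1))
    print("shift",(d/.5).round(4),"turn",(np.degrees(w)/60).round(4))
E
python3 - <<'E'
import numpy as np,mv
q=np.array([.5955,.0193,np.radians(16.05)])
c,s=np.cos(q[2]),np.sin(q[2])
W=lambda x,y:np.array([q[0]+c*x-s*y,q[1]+s*x+c*y])
for nm,p in dict(post=(10.5,115.5),postend=(10,170),grip=(50,0),gripopen=(-23.5,0)).items(): print(nm,W(*np.array(p)/1e3))
P=W(.0105,.1155)
for k in (0,np.pi): mv.rel([*P,.2],q[2]+k)
E
```

```text
post [0.57365773 0.1332009 ]
postend [0.55810927 0.1854383 ]
grip [0.64355104 0.03312381]
gripopen [0.57291601 0.01280281]
now 0.1 [ 0.141  -0.6085  0.234 ] F [-0.6  0.2  0.8] w 1.0 yaw -77.0
shift [-1.2496 -1.1779  0.0696] turn [-9.0000e-04  1.1000e-03 -1.5501e+00]
now 0.1 [ 0.141  -0.6085  0.234 ] F [-0.6  0.2  0.8] w 1.0 yaw -77.0
shift [-1.2496 -1.1779  0.0696] turn [1.1000e-03 9.0000e-04 1.4499e+00]
```

Request:
play_rows(rows=[[[-0.62, -0.59, 0], [0, 0, -0.775], 1], [[-0.62, -0.59, 0], [0, 0, -0.775], 1], [[-0.62, -0.59, 0], [0, 0, -0.775], 1], [[-0.62, -0.59, 0], [0, 0, -0.775], 1], [[-0.62, -0.59, 0], [0, 0, -0.775], 1], [[-0.62, -0.59, 0], [0, 0, -0.775], 1], [[-0.62, -0.59, 0], [0, 0, -0.775], 1], [[-0.62, -0.59, 0], [0, 0, -0.775], 1], [[-0.62, -0.59, 0], [0, 0, -0.775], 1], [[-0.62, -0.59, 0], [0, 0, -0.775], 1]], newtons=20)

```text
clock: 1.1
position: [0.3605, -0.2364, 0.2348]
ee_rot: [-3.033, 0.814, -0.001]
force: [-0.9, 0.5, -0.2]
width: 1.003
```

Run:
```python
import numpy as np,mv
mv.rel([.5737,.1332,.2],np.radians(16.05))
```

```text
now 1.1 [ 0.3605 -0.2364  0.2348] F [-0.9  0.5 -0.2] w 1.003 yaw -30.1
shift [-0.0012 -0.8533  0.0706] turn [-1.000e-03 -6.000e-04 -7.685e-01]
```

Request:
play_rows(rows=[[[0, -0.853, 0.05], [0, 0, -0.7685], 0.3], [[0, -0.853, 0.05], [0, 0, -0.7685], 0.3], [[0, -0.853, 0.05], [0, 0, -0.7685], 0.3], [[0, -0.853, 0.05], [0, 0, -0.7685], 0.3], [[0, -0.853, 0.05], [0, 0, -0.7685], 0.3], [[0, -0.853, 0.05], [0, 0, -0.7685], 0.3], [[0, -0.853, 0.05], [0, 0, -0.7685], 0.3], [[0, -0.853, 0.05], [0, 0, -0.7685], 0.3], [[0, -0.853, 0.05], [0, 0, -0.7685], 0.3], [[0, -0.853, 0.05], [0, 0, -0.7685], 0.3]])

```text
clock: 2.1
position: [0.5756, 0.131, 0.2088]
ee_rot: [-3.109, -0.434, 0.001]
force: [0.4, 0.3, 0.0]
width: 0.65
```

Run:
```python
import numpy as np,mv,h
mv.rel([.5737,.1332,.053],np.radians(16.05))
h.grab("b");h.crop("b","side",200,60,400,210,4);h.crop("b","top",190,90,350,230,5)
```

```text
now 2.1 [0.5756 0.131  0.2088] F [0.4 0.3 0. ] w 0.65 yaw 15.9
shift [-0.0023 -0.0045  0.3115] turn [-0.0024  0.0001 -0.0026]
```

View pics/b_side_c200_60.png

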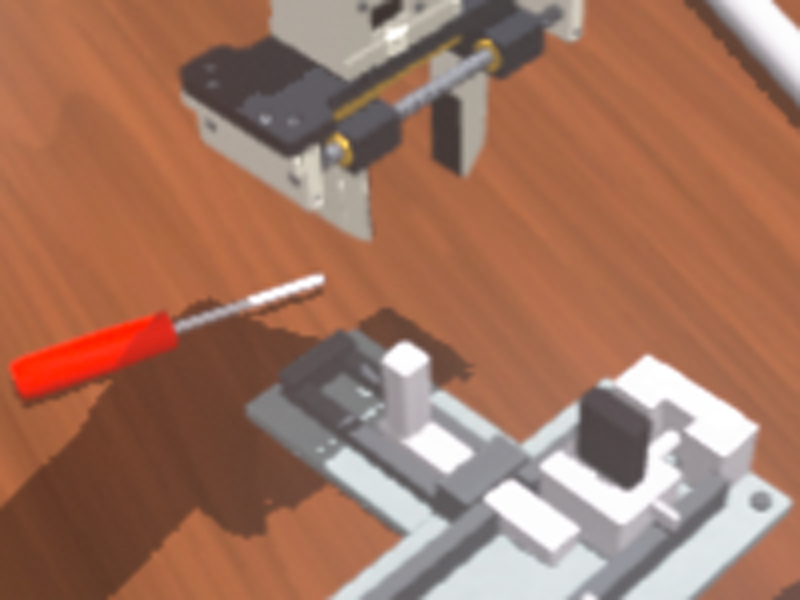

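Request:
play_rows(rows=[[[-0.002, -0.0045, 0.1], [0, 0, 0], 0.3], [[-0.002, -0.0045, 0.2], [0, 0, 0], 0.3], [[-0.002, -0.0045, 0.26], [0, 0, 0], 0.3], [[-0.002, -0.0045, 0.3], [0, 0, 0], 0.3], [[-0.002, -0.0045, 0.311], [0, 0, 0], 0.3], [[-0.002, -0.0045, 0.311], [0, 0, 0], -0.2], [[-0.002, -0.0045, 0.311], [0, 0, 0], -0.4], [[-0.002, -0.0045, 0.311], [0, 0, 0], -0.5], [[-0.002, -0.0045, 0.311], [0, 0, 0], -1], [[-0.002, -0.0045, 0.311], [0, 0, 0], -1]], newtons=12)

```text
clock: 3.2
position: [0.5735, 0.1293, 0.0549]
ee_rot: [3.112, 0.428, 0.002]
force: [1.8, 0.4, 0.6]
width: 0.266
```

Run:
```python
import numpy as np,mv,h
mv.rel([.5582,.1854,.053],np.radians(16.05))
h.grab("c");h.crop("c","side",200,60,400,210,4)
```

```text
now 3.2 [0.5735 0.1293 0.0549] F [1.8 0.4 0.6] w 0.266 yaw 15.7
shift [ 0.0008 -0.1163  0.0038] turn [ 0.0002 -0.0011 -0.0066]
```

View pics/c_side_c200_60.png

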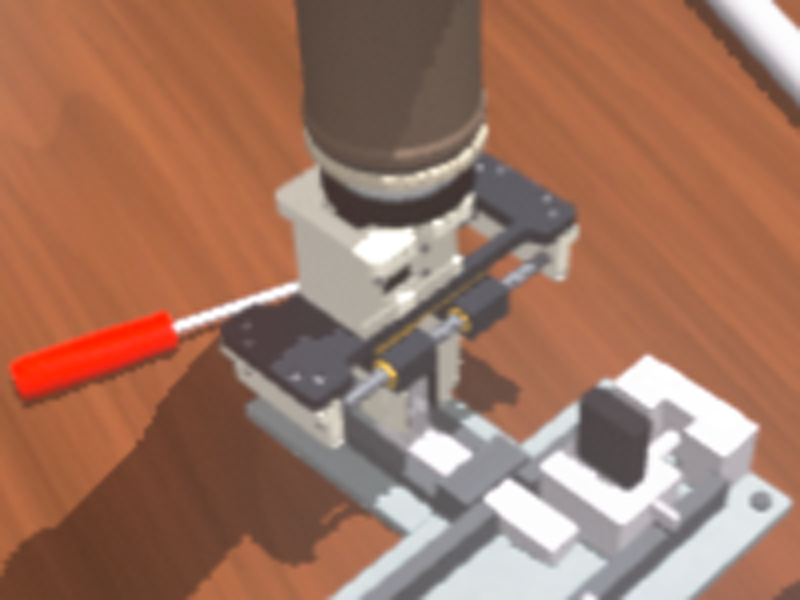

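Request:
play_rows(rows=[[[0, 0, 0], [0, 0, 0], -1], [[0, 0, 0], [0, 0, 0], -1], [[0, 0, 0], [0, 0, 0], -1], [[0, -0.01, 0], [0, 0, 0], -1], [[0, -0.025, 0], [0, 0, 0], -1], [[0, -0.04, 0], [0, 0, 0], -1], [[0, -0.055, 0], [0, 0, 0], -1], [[0, -0.07, 0], [0, 0, 0], -1], [[0, -0.08, 0], [0, 0, 0], -1], [[0, -0.08, 0], [0, 0, 0], -1]])

```text
clock: 4.3
position: [0.5634, 0.166, 0.0539]
ee_rot: [3.11, 0.425, 0.001]
force: [5.0, -4.1, -2.7]
width: 0.213
```

Run:
```python
import numpy as np,mv,h
mv.rel([.5582,.1854,.053],np.radians(16.05))
h.grab("d");h.crop("d","side",200,60,400,210,4)
```

```text
now 4.3 [0.5634 0.166  0.0539] F [ 5.  -4.1 -2.7] w 0.213 yaw 15.6
shift [ 0.0004 -0.0401  0.0017] turn [ 0.0022 -0.0005 -0.0079]
```

View pics/d_side_c200_60.png

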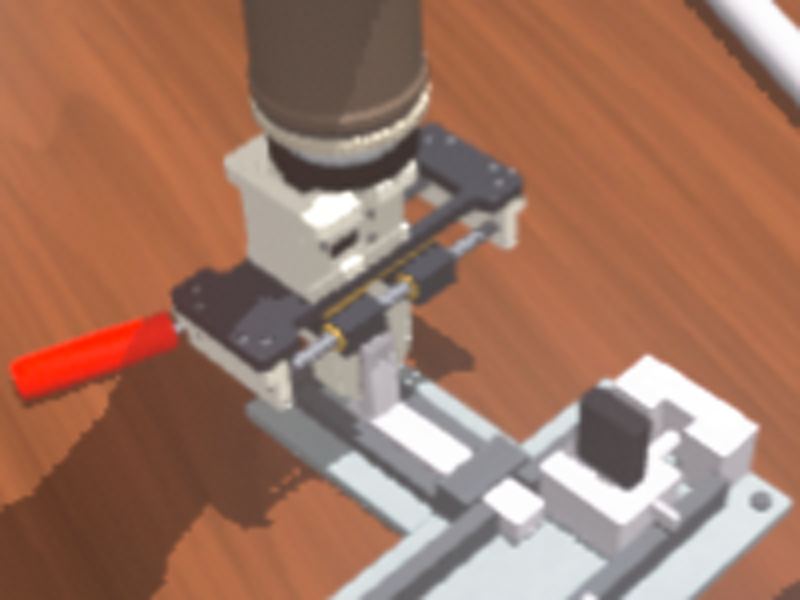

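Request:
play_rows(rows=[[[0, -0.01, 0], [0, 0, 0], -1], [[0, -0.02, 0], [0, 0, 0], -1], [[0, -0.03, 0], [0, 0, 0], -1], [[0, -0.036, 0], [0, 0, 0], -1], [[0, -0.042, 0], [0, 0, 0], -1], [[0, -0.046, 0], [0, 0, 0], -1], [[0, -0.046, 0], [0, 0, 0], -1]])

```text
clock: 5.1
position: [0.5575, 0.1872, 0.0538]
ee_rot: [3.109, 0.424, 0.001]
force: [5.2, -6.3, -0.5]
width: 0.216
```

Run:
```python
import numpy as np,mv,h
mv.rel([.5582,.1854,.053],np.radians(16.05))
h.grab("e");h.crop("e","side",200,60,400,210,4);h.crop("e","top",190,90,350,230,5)
```

```text
now 5.1 [0.5575 0.1872 0.0538] F [ 5.2 -6.3 -0.5] w 0.216 yaw 15.5
shift [0.0004 0.0038 0.0017] turn [ 0.0032 -0.0002 -0.0086]
```

View pics/e_side_c200_60.png

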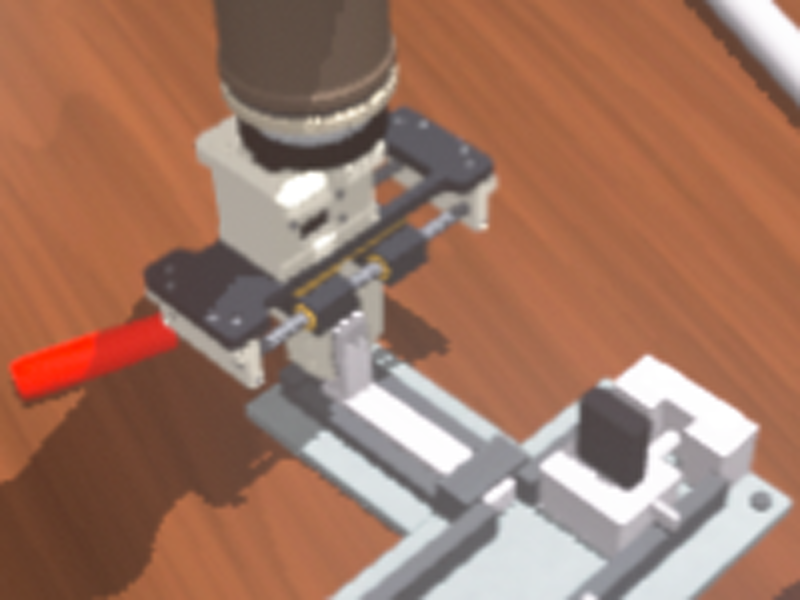

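View pics/e_top_c190_90.png

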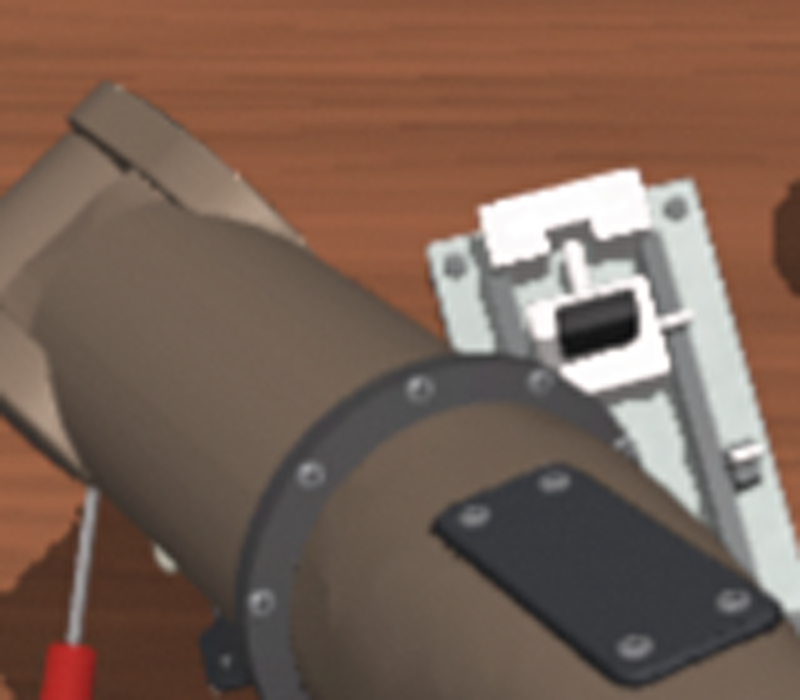

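Request:
play_rows(rows=[[[0, -0.006, 0], [0, 0, 0], -1], [[0, -0.012, 0], [0, 0, 0], -1], [[0, -0.016, 0], [0, 0, 0], -1], [[0, -0.016, 0], [0, 0, 0], -1]])

```text
clock: 5.6
position: [0.5551, 0.1958, 0.0539]
ee_rot: [3.111, 0.425, 0.001]
force: [5.2, -4.0, -2.5]
width: 0.214
```

Run:
```python
import numpy as np,mv,h
mv.rel([.5582,.1854,.053],np.radians(16.05))
h.grab("f");h.crop("f","side",200,60,400,210,4)
```

```text
now 5.6 [0.5551 0.1958 0.0539] F [ 5.2 -4.  -2.5] w 0.214 yaw 15.6
shift [0.0005 0.0217 0.0018] turn [ 0.0021 -0.0004 -0.0081]
```

View pics/f_side_c200_60.png

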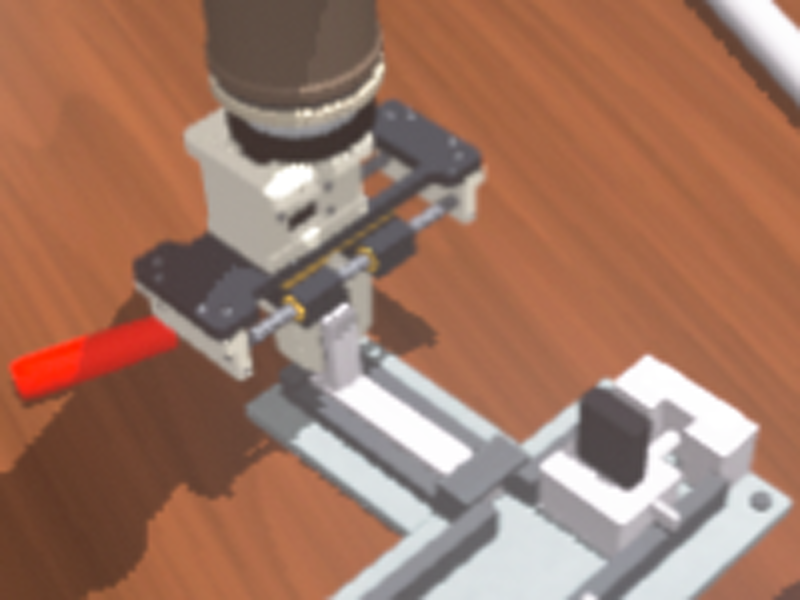

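```bash
cat > ov.py <<'E'
import h,cv2,numpy as np,sys
from fit import W
q=np.load("q.npy")
def ov(tag,n,x0,y0,x1,y1,s,boxes,name):
    c=h.load(tag,n);im=cv2.resize(c["p"][y0:y1,x0:x1,::-1],None,fx=s,fy=s,interpolation=cv2.INTER_CUBIC)
    for b,col in boxes:
        P=[h.proj(c,W(q,np.array(p)/1e3)) for p in b]
        P=np.array([((u-x0+.5)*s-.5,(v-y0+.5)*s-.5) for u,v in P]).round().astype(int)
        cv2.polylines(im,[P],True,col,1)
    cv2.imwrite("pics/"+name,im)
E
python3 - <<'E'
from ov import ov
r=lambda x,y,hx,hy,z:[(x-hx,y-hy,z),(x+hx,y-hy,z),(x+hx,y+hy,z),(x-hx,y+hy,z)]
side=lambda x,y,hx,hy,z0,z1:[(x-hx,y-hy,z0),(x+hx,y-hy,z0),(x+hx,y-hy,z1),(x-hx,y-hy,z1)]
B=[(r(10,170,10,10,85),(0,0,255)),(side(10,170,10,10,30,85),(0,0,255)),(r(10,57,17,12,39),(255,0,0)),([(-8,185,32),(28,185,32)],(0,255,0))]
ov("f","side",255,120,335,190,9,B,"ovf.png")
E
```

```text
(no output)
```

View pics/ovf.png

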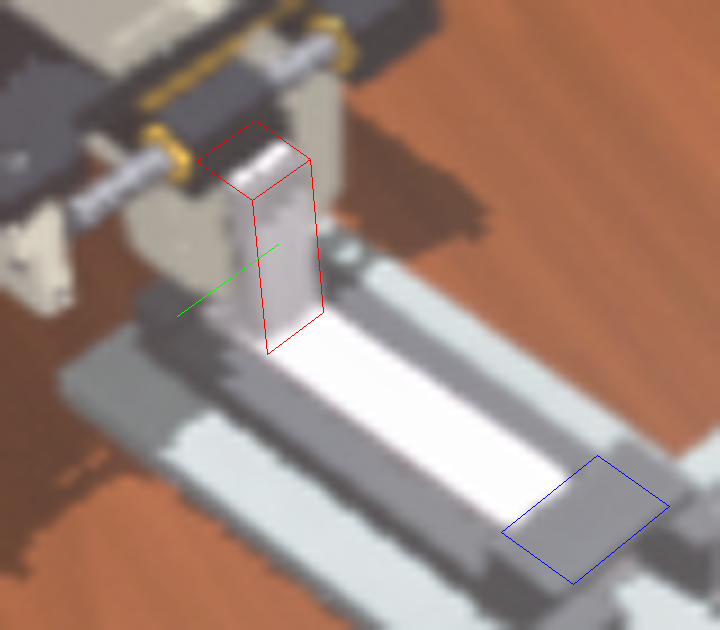

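Request:
play_rows(rows=[[[0, -0.006, 0], [0, 0, 0], -1], [[0, -0.012, 0], [0, 0, 0], -1], [[0, -0.012, 0], [0, 0, 0], -1]])

```text
clock: 6.0
position: [0.5543, 0.1983, 0.0536]
ee_rot: [3.107, 0.421, 0.001]
force: [6.9, -12.5, -0.9]
width: 0.218
```

Run:
```python
import numpy as np,mv,h
mv.rel([.5582,.1854,.053],np.radians(16.05))
h.grab("g")
from ov import ov
r=lambda x,y,hx,hy,z:[(x-hx,y-hy,z),(x+hx,y-hy,z),(x+hx,y+hy,z),(x-hx,y+hy,z)]
side=lambda x,y,hx,hy,z0,z1:[(x-hx,y-hy,z0),(x+hx,y-hy,z0),(x+hx,y-hy,z1),(x-hx,y-hy,z1)]
B=[(r(10,170,10,10,85),(0,0,255)),(side(10,170,10,10,30,85),(0,0,255)),(r(10,57,17,12,39),(255,0,0)),([(-8,185,32),(28,185,32)],(0,255,0))]
ov("g","side",255,120,335,190,9,B,"ovg.png")
```

```text
now 6.0 [0.5543 0.1983 0.0536] F [  6.9 -12.5  -0.9] w 0.218 yaw 15.4
shift [0.0006 0.0269 0.0014] turn [ 0.0061  0.0004 -0.0103]
```

View pics/ovg.png

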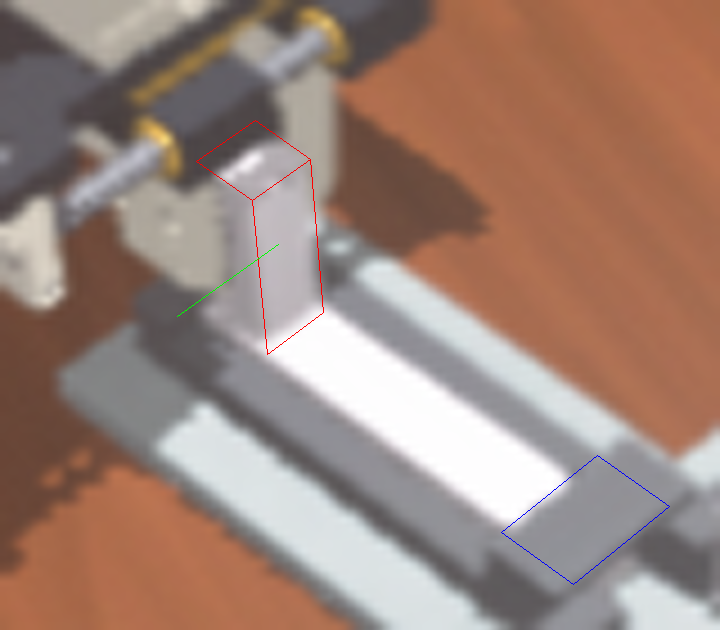

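Request:
play_rows(rows=[[[0, 0, 0], [0, 0, 0], -1], [[0, -0.004, 0], [0, 0, 0], -1], [[0, -0.008, 0], [0, 0, 0], -1], [[0, -0.008, 0], [0, 0, 0], -1]], newtons=25)

```text
clock: 6.5
position: [0.5544, 0.1984, 0.0536]
ee_rot: [3.103, 0.416, 0.001]
force: [10.6, -21.8, 2.9]
width: 0.213
```

Run:
```python
import numpy as np,mv,h
mv.rel([.5582,.1854,.053],np.radians(16.05))
h.grab("g2")
from ov import ov
r=lambda x,y,hx,hy,z:[(x-hx,y-hy,z),(x+hx,y-hy,z),(x+hx,y+hy,z),(x-hx,y+hy,z)]
side=lambda x,y,hx,hy,z0,z1:[(x-hx,y-hy,z0),(x+hx,y-hy,z0),(x+hx,y-hy,z1),(x-hx,y-hy,z1)]
B=[(r(10,170,10,10,85),(0,0,255)),(side(10,170,10,10,30,85),(0,0,255)),(r(10,57,17,12,39),(255,0,0)),([(-8,185,32),(28,185,32)],(0,255,0))]
ov("g2","side",255,120,335,190,9,B,"ovg2.png")
```

```text
now 6.5 [0.5544 0.1984 0.0536] F [ 10.6 -21.8   2.9] w 0.213 yaw 15.3
shift [0.0006 0.027  0.0014] turn [ 0.0104  0.0011 -0.013 ]
```

View pics/ovg2.png

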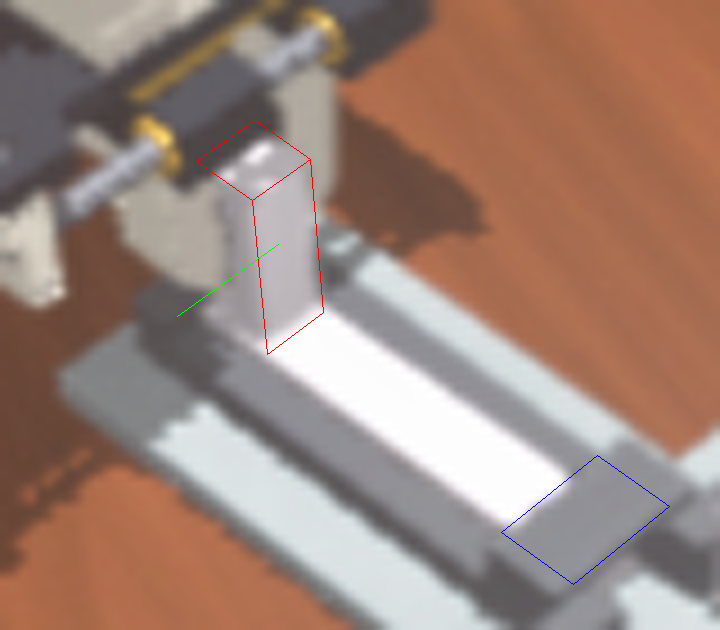

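Request:
play_rows(rows=[[[0, 0.006, 0], [0, 0, 0], -1], [[0, 0.012, 0], [0, 0, 0], -1], [[0, 0.012, 0], [0, 0, 0], 0.3], [[0, 0.012, 0], [0, 0, 0], 0.3], [[0, 0.012, 0], [0, 0, 0], 0.3], [[0, 0.012, 0], [0, 0, 0], 0.3], [[0, 0.012, -0.08], [0, 0, 0], 0.3], [[0, 0.012, -0.16], [0, 0, 0], 0.3], [[0, 0.012, -0.24], [0, 0, 0], 0.3], [[0, 0.012, -0.24], [0, 0, 0], 0.3]], newtons=25)

```text
clock: 7.6
position: [0.5551, 0.2038, 0.1798]
ee_rot: [-3.11, -0.429, -0.013]
force: [0.6, 0.4, -0.1]
width: 0.648
```

Run:
```python
import numpy as np,mv,h
mv.rel([.6436,.0331,.17],np.radians(16.05))
h.grab("i")
from ov import ov
r=lambda x,y,hx,hy,z:[(x-hx,y-hy,z),(x+hx,y-hy,z),(x+hx,y+hy,z),(x-hx,y+hy,z)]
side=lambda x,y,hx,hy,z0,z1:[(x-hx,y-hy,z0),(x+hx,y-hy,z0),(x+hx,y-hy,z1),(x-hx,y-hy,z1)]
B=[(r(10,170,10,10,85),(0,0,255)),(side(10,170,10,10,30,85),(0,0,255)),(r(10,57,17,12,39),(255,0,0)),([(-8,185,32),(28,185,32)],(0,255,0)),(r(50,0,8,20,98),(0,0,255))]
ov("i","side",255,120,365,200,7,B,"ovi.png")
```

```text
now 7.6 [0.5551 0.2038 0.1798] F [ 0.6  0.4 -0.1] w 0.648 yaw 15.7
shift [0.0778 0.3767 0.0197] turn [-0.0014 -0.0082 -0.0059]
```

View pics/ovi.png

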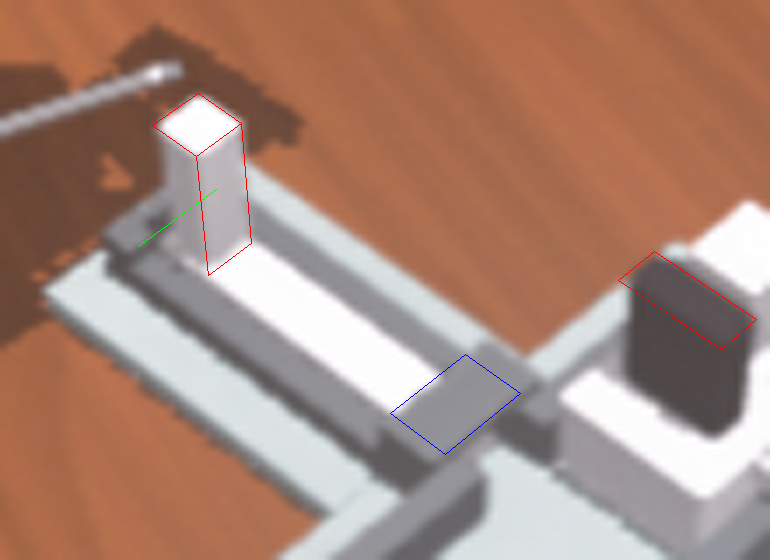

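Request:
play_rows(rows=[[[0.02, 0.08, 0], [0, 0, 0], 0.3], [[0.035, 0.17, 0], [0, 0, 0], 0.3], [[0.055, 0.26, 0], [0, 0, 0], 0.3], [[0.07, 0.34, 0], [0, 0, 0], 0.3], [[0.078, 0.377, 0], [0, 0, 0], 0.3], [[0.078, 0.377, 0], [0, 0, 0], 0.3], [[0.078, 0.377, 0], [0, 0, 0], 0.3]], newtons=25)

```text
clock: 8.4
position: [0.6403, 0.0316, 0.173]
ee_rot: [-3.111, -0.429, 0.003]
force: [-0.9, 0.5, 0.5]
width: 0.651
```

Run:
```python
import numpy as np,mv,h
mv.rel([.6436,.0331,.067],np.radians(16.05))
h.grab("j");h.crop("j","side",250,60,410,200,5)
```

```text
now 8.4 [0.6403 0.0316 0.173 ] F [-0.9  0.5  0.5] w 0.651 yaw 15.7
shift [ 0.0075 -0.0009  0.212 ] turn [-0.0014  0.0018 -0.006 ]
```

View pics/j_side_c250_60.png

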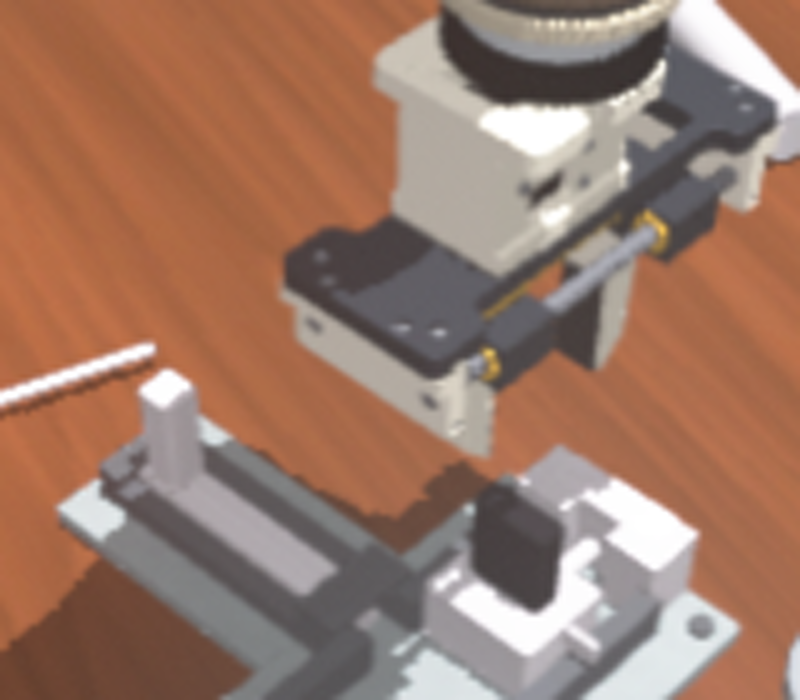

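Request:
play_rows(rows=[[[0.005, 0, 0.06], [0, 0, 0], 0.3], [[0.007, 0, 0.12], [0, 0, 0], 0.3], [[0.007, 0, 0.17], [0, 0, 0], 0.3], [[0.007, 0, 0.2], [0, 0, 0], 0.2], [[0.007, 0, 0.209], [0, 0, 0], 0], [[0.007, 0, 0.209], [0, 0, 0], -0.3], [[0.007, 0, 0.209], [0, 0, 0], -0.5], [[0.007, 0, 0.209], [0, 0, 0], -1], [[0.007, 0, 0.209], [0, 0, 0], -1], [[0.007, 0, 0.209], [0, 0, 0], -1]], newtons=35)

```text
clock: 9.5
position: [0.6453, 0.0315, 0.0705]
ee_rot: [3.112, 0.428, 0.003]
force: [-0.3, 0.7, 3.9]
width: 0.172
```

Run:
```python
import numpy as np,mv,h
mv.rel([.5729,.0128,.067],np.radians(16.05))
h.grab("k");h.crop("k","side",250,60,410,200,5)
```

```text
now 9.5 [0.6453 0.0315 0.0705] F [-0.3  0.7  3.9] w 0.172 yaw 15.7
shift [-0.1496 -0.0031  0.0068] turn [ 0.0003 -0.0015 -0.0066]
```

View pics/k_side_c250_60.png

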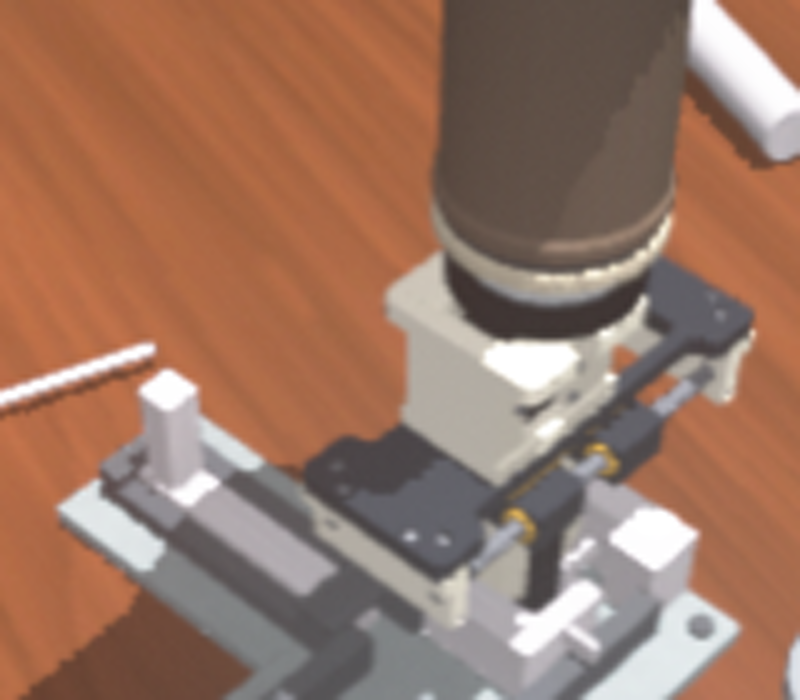

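Request:
play_rows(rows=[[[-0.008, 0, 0], [0, 0, 0], -1], [[-0.025, 0, 0], [0, 0, 0], -1], [[-0.045, 0, 0], [0, 0, 0], -1], [[-0.065, 0, 0], [0, 0, 0], -1], [[-0.085, 0, 0], [0, 0, 0], -1], [[-0.1, 0, 0], [0, 0, 0], -1], [[-0.115, 0, 0], [0, 0, 0], -1], [[-0.125, 0, 0], [0, 0, 0], -1], [[-0.13, 0, 0], [0, 0, 0], -1], [[-0.13, 0, 0], [0, 0, 0], -1]])

```text
clock: 10.6
position: [0.5846, 0.0143, 0.0705]
ee_rot: [-3.112, -0.428, -0.009]
force: [10.8, 1.4, -3.5]
width: 0.172
```

Run:
```python
import numpy as np,mv,h
mv.rel([.5729,.0128,.067],np.radians(16.05))
h.grab("l");h.crop("l","side",290,160,410,260,6.5);h.crop("l","top",270,110,370,190,8)
```

```text
now 10.6 [0.5846 0.0143 0.0705] F [10.8  1.4 -3.5] w 0.172 yaw 15.6
shift [-0.0234 -0.0034  0.0069] turn [ 0.0001 -0.0052 -0.0067]
```

View pics/l_side_c290_160.png

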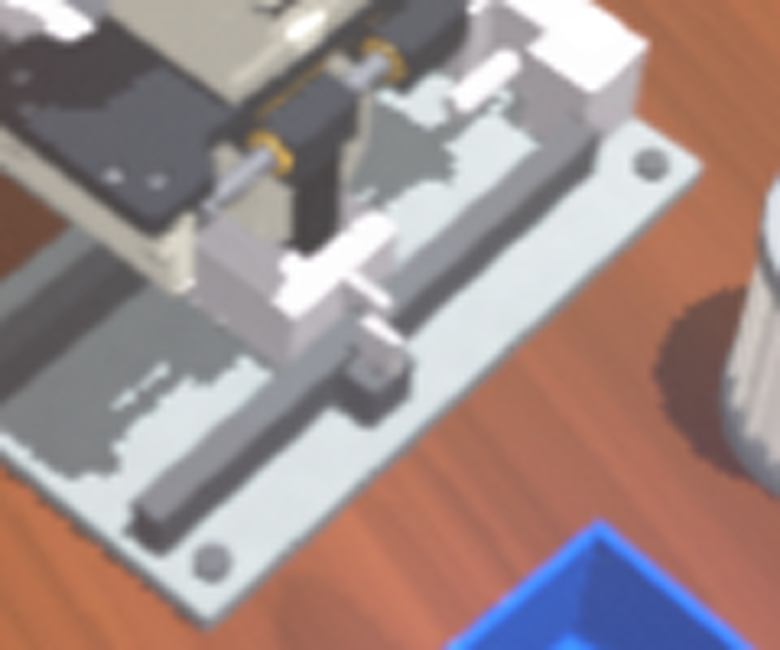

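View pics/l_top_c270_110.png

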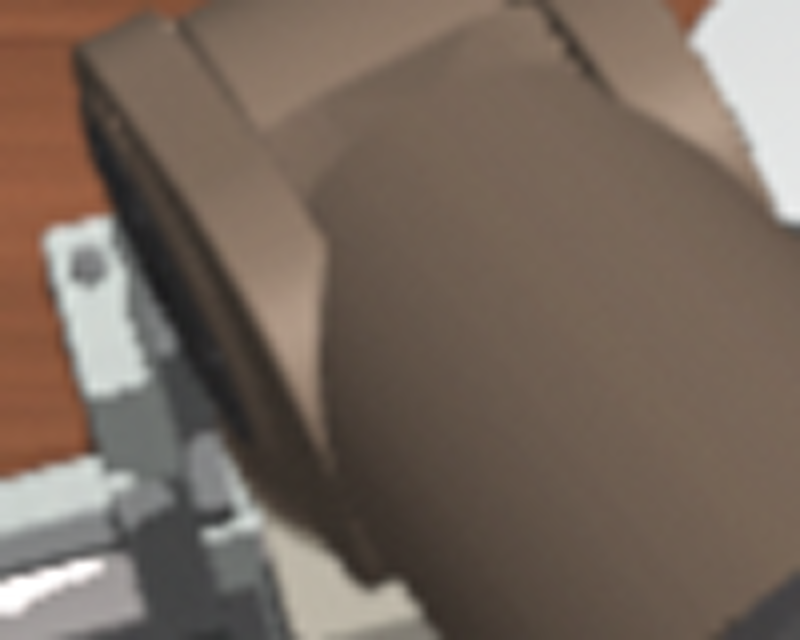

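Run:
```python
from ov import ov
r=lambda x,y,hx,hy,z:[(x-hx,y-hy,z),(x+hx,y-hy,z),(x+hx,y+hy,z),(x-hx,y+hy,z)]
L=lambda x,y0,y1,z:[(x,y0,z),(x,y1,z)]
B=[(r(-23.5,-54,1.5,6,52),(0,0,255)),(r(-13,-39,1.5,9,46),(0,160,0)),(r(-13,0,25,30,50),(0,0,255)),([(-120,-70,12),(130,-70,12)],(255,0,0)),([(-120,-45,34),(98,-45,34)],(255,0,0)),([(-120,-33,34),(98,-33,34)],(255,0,0))]
ov("l","side",318,182,363,222,17,B,"ovl.png")
ov("a","top",325,140,355,200,10,[(r(-23.5,-54,1.5,6,52),(0,0,255)),([(-120,-70,12),(130,-70,12)],(255,0,0)),([(-120,-45,34),(98,-45,34)],(255,0,0)),([(-120,-33,34),(98,-33,34)],(255,0,0)),(r(50,-39,1.5,9,46),(0,160,0))],"ova.png")
```

View pics/ovl.png

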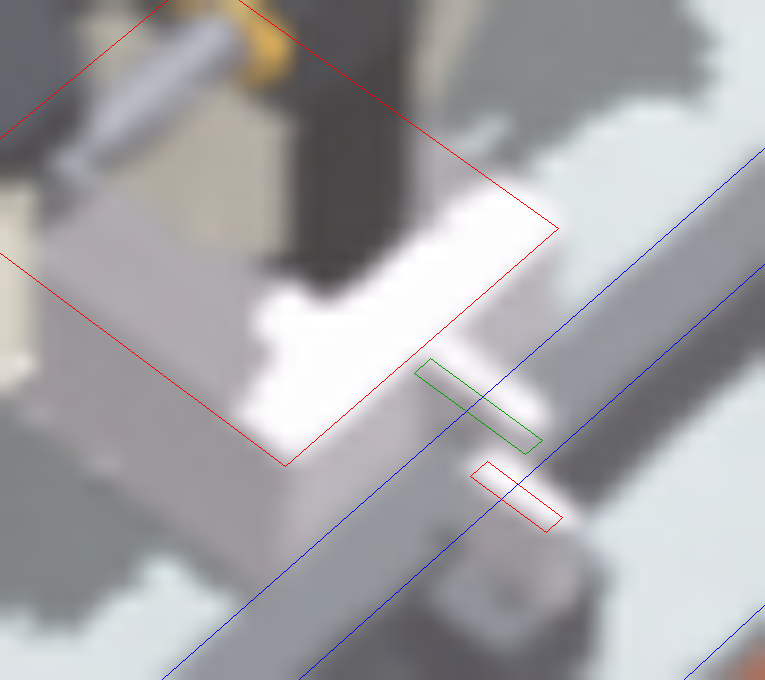

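View pics/ova.png

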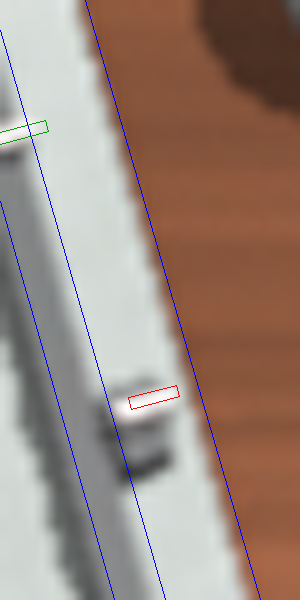

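```bash
cat > prof.py <<'E'
import h,cv2,numpy as np
from fit import W
q=np.load("q.npy")
def prof(tag,n,xs,y,z):
    c=h.load(tag,n);g=c["p"].astype(np.float32).mean(2)
    P=np.array([h.proj(c,W(q,np.array((x,y,z))/1e3)) for x in xs],np.float32)
    return cv2.remap(g,P[:,0].reshape(1,-1),P[:,1].reshape(1,-1),cv2.INTER_LINEAR)[0]
def show(tag,n,x0,ys,z,h_=7):
    xs=np.arange(x0-h_,x0+h_+.1,.5)
    for y in ys:
        p=prof(tag,n,xs,y,z);print(tag,n,"y",y,"peak",xs[p.argmax()],p[::2].round().astype(int).tolist())
E
python3 - <<'E'
from prof import show
show("a","top",-23.5,(-48,-50,-52,-54,-56,-58),52)
show("a","top",50,(-36,-40,-42,-44,-46),50)
show("a","side",-23.5,(-48,-50,-52,-54,-56,-58),52)
show("a","side",50,(-36,-40,-42,-44,-46),50)
show("l","side",-23.5,(-50,-52,-54,-56),52)
show("l","side",-13,(-36,-40,-42,-44,-46),50)
E
```

```text
a top y -48 peak -24.0 [117, 119, 139, 179, 220, 235, 244, 240, 210, 175, 168, 173, 181, 195, 208]
a top y -50 peak -24.5 [110, 105, 142, 181, 215, 233, 250, 234, 207, 184, 174, 168, 179, 195, 208]
a top y -52 peak -25.0 [112, 120, 146, 175, 204, 228, 240, 228, 212, 190, 170, 161, 177, 192, 202]
a top y -54 peak -24.5 [131, 139, 150, 172, 202, 230, 233, 232, 218, 194, 168, 172, 182, 192, 201]
a top y -56 peak -23.5 [162, 160, 160, 184, 210, 230, 236, 241, 221, 199, 186, 190, 197, 204, 210]
a top y -58 peak -24.0 [189, 183, 185, 196, 210, 221, 232, 232, 220, 205, 205, 209, 211, 212, 215]
a top y -36 peak 49.5 [106, 102, 124, 167, 208, 225, 239, 237, 209, 178, 155, 140, 128, 129, 130]
a top y -40 peak 49.0 [136, 138, 151, 168, 196, 221, 235, 232, 226, 208, 186, 168, 165, 163, 161]
a top y -42 peak 50.5 [178, 174, 174, 184, 204, 227, 234, 238, 236, 222, 207, 200, 197, 194, 196]
a top y -44 peak 50.0 [205, 202, 198, 206, 216, 224, 230, 237, 232, 225, 220, 218, 217, 216, 214]
a top y -46 peak 49.5 [217, 217, 216, 216, 218, 221, 224, 226, 223, 219, 219, 219, 218, 218, 218]
a side y -48 pea
[... 1278 characters left out ...]

l side y -54 peak -22.0 [152, 156, 157, 160, 169, 185, 207, 226, 235, 234, 219, 190, 160, 131, 125]
l side y -56 peak -22.5 [155, 156, 157, 159, 163, 176, 201, 222, 240, 229, 208, 175, 145, 126, 110]
l side y -36 peak -11.5 [167, 162, 158, 164, 173, 185, 209, 229, 241, 239, 226, 212, 198, 191, 186]
l side y -40 peak -11.5 [148, 151, 154, 158, 166, 182, 203, 222, 233, 235, 223, 204, 187, 176, 173]
l side y -42 peak -12.0 [140, 143, 149, 157, 166, 185, 209, 231, 239, 233, 221, 203, 185, 170, 160]
l side y -44 peak -11.5 [156, 157, 156, 164, 177, 195, 215, 231, 241, 240, 222, 198, 176, 163, 157]
l side y -46 peak -12.5 [195, 188, 184, 178, 177, 195, 216, 232, 236, 229, 211, 190, 169, 159, 155]
```

Request:
play_rows(rows=[[[-0.006, 0, 0], [0, 0, 0], -1], [[-0.012, 0, 0], [0, 0, 0], -1], [[-0.018, 0, 0], [0, 0, 0], -1], [[-0.022, 0, 0], [0, 0, 0], -1], [[-0.022, 0, 0], [0, 0, 0], -1], [[-0.022, 0, 0], [0, 0, 0], -1], [[-0.022, 0, 0], [0, 0, 0], -1]])

```text
clock: 11.4
position: [0.5746, 0.0115, 0.0705]
ee_rot: [-3.112, -0.428, -0.009]
force: [11.6, 1.5, -3.6]
width: 0.171
```

Run:
```python
import numpy as np,mv,h
mv.rel([.5729,.0128,.067],np.radians(16.05))
from cell import arm
d=arm.observe()["position"]-[.6453,.0315,0];print("opened",d[0]*np.cos(.2801)+d[1]*np.sin(.2801))
h.grab("m");h.crop("m","side",318,182,363,222,17)
from prof import show
show("m","side",-23.5,(-52,-54,-56,-58),52)
show("m","side",-23.5,(-36,-40,-42,-44,-46),50)
```

```text
now 11.4 [0.5746 0.0115 0.0705] F [11.6  1.5 -3.6] w 0.171 yaw 15.6
shift [-0.0025 -0.0034  0.007 ] turn [ 0.0001 -0.0057 -0.0067]
opened -0.07351552340156098
m side y -52 peak -22.5 [139, 147, 153, 159, 166, 187, 210, 232, 241, 237, 224, 199, 174, 154, 145]
m side y -54 peak -22.0 [148, 154, 156, 160, 170, 185, 207, 226, 235, 234, 218, 187, 156, 127, 121]
m side y -56 peak -22.5 [155, 156, 157, 159, 164, 177, 201, 223, 240, 229, 208, 175, 145, 125, 110]
m side y -58 peak -22.0 [155, 155, 156, 156, 165, 179, 199, 219, 230, 233, 210, 174, 140, 119, 109]
m side y -36 peak -22.0 [166, 164, 163, 162, 172, 189, 213, 231, 243, 244, 233, 219, 203, 194, 188]
m side y -40 peak -22.0 [147, 148, 152, 159, 171, 186, 210, 228, 240, 235, 221, 204, 186, 176, 171]
m side y -42 peak -22.5 [127, 136, 144, 153, 166, 186, 208, 229, 234, 229, 214, 193, 177, 168, 159]
m side y -44 peak -22.0 [125, 132, 143, 154, 168, 187, 210, 226, 232, 233, 216, 198, 179, 165, 161]
m side y -46 peak -22.5 [125, 132, 143, 153, 161, 180, 202, 223, 233, 231, 224, 212, 196, 180, 165]
```

View pics/m_side_c318_182.png

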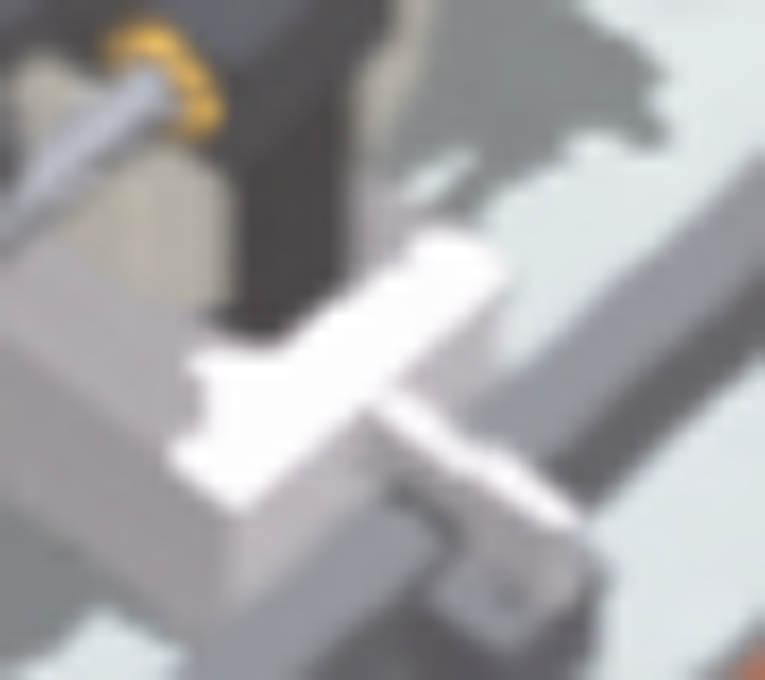

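View pics/m_top.png

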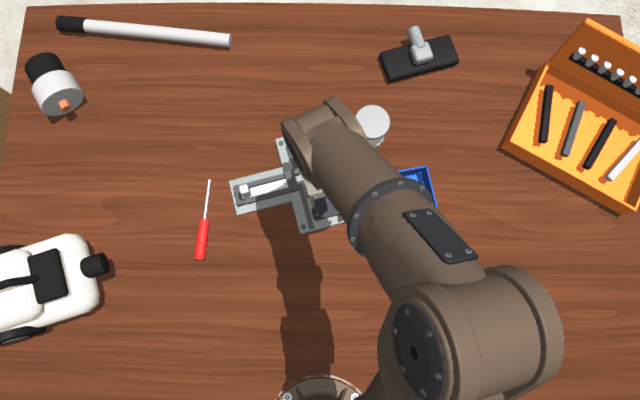

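Request:
play_rows(rows=[[[-0.001, 0, 0], [0, 0, 0], -1], [[-0.001, 0, 0], [0, 0, 0], -1], [[-0.001, 0, 0], [0, 0, 0], -1], [[-0.001, 0, 0], [0, 0, 0], -1], [[-0.001, 0, 0], [0, 0, 0], -1]])

```text
clock: 12.0
position: [0.5743, 0.0114, 0.0705]
ee_rot: [-3.112, -0.428, -0.01]
force: [12.5, 2.3, -5.0]
width: 0.169
```

Run:
```python
import numpy as np,h
from cell import arm
s=arm.observe();d=s["position"]-[.6453,.0315,0];print("opened",d[0]*np.cos(.2801)+d[1]*np.sin(.2801),s["force"],s["width"],s["clock"],abs(s["dq"]).max())
h.grab("n")
from prof import show
show("n","side",-23.5,(-54,-56),52)
show("n","side",-23.5,(-36,-40,-44),50)
from ov import ov
r=lambda x,y,hx,hy,z:[(x-hx,y-hy,z),(x+hx,y-hy,z),(x+hx,y+hy,z),(x-hx,y+hy,z)]
ov("n","side",240,100,380,210,5.5,[(r(10,170,10,10,85),(0,0,255))],"ovn.png")
```

```text
opened -0.07382908868256648 [12.48965831  2.31204853 -4.96680272] 0.16922604586261347 12.0 0.0011125001359331183
n side y -54 peak -22.0 [149, 155, 157, 161, 170, 185, 207, 227, 235, 233, 218, 187, 156, 127, 121]
n side y -56 peak -22.5 [155, 156, 158, 160, 164, 177, 201, 223, 240, 229, 208, 176, 145, 125, 110]
n side y -36 peak -22.0 [165, 163, 163, 163, 173, 189, 212, 228, 238, 236, 223, 209, 194, 189, 186]
n side y -40 peak -22.5 [149, 150, 154, 164, 180, 201, 223, 237, 245, 238, 223, 205, 186, 175, 171]
n side y -44 peak -22.5 [129, 138, 147, 160, 177, 198, 220, 233, 235, 232, 213, 194, 174, 162, 159]
```

View pics/ovn.png

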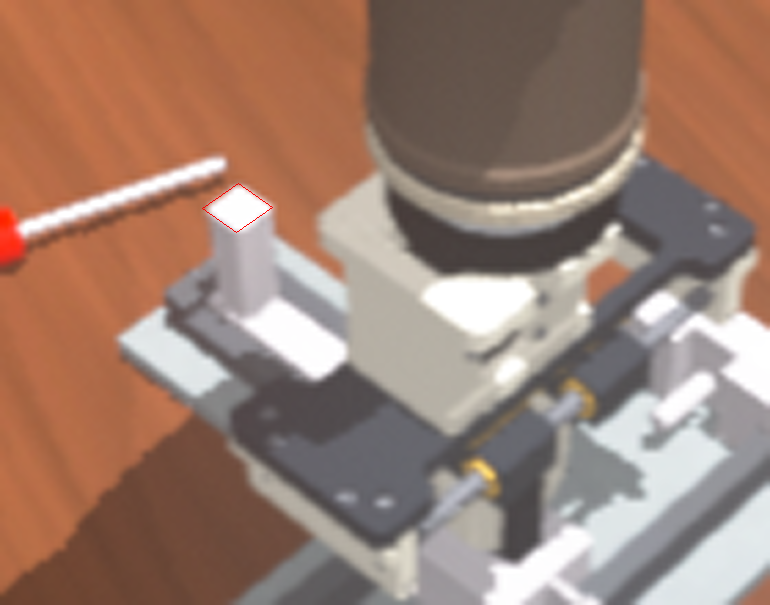

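The post sits at its end position, the jaw is held steady, and the pointer is level with the mark. I'm handing in.

```bash
python3 -c "
from cell import arm
print(arm.sign_off())"
```

```text
the job is handed in; nothing more can be done
None
```

The stop bar is out against its end stop, and the arm is holding the jaw open with its pointer level with the mark. I handed the job in at about 12 s.

- **Stop bar:** I gripped it by the post and slid it left until it stalled. The push rose to about 24 N with no further movement. After I let go, the post matched its computed end position in the side picture, and it was still there in the last picture. The pads slipped about 17 mm along the post during the slide.
- **Jaw:** I pulled it open by the grip and am holding it with 35 N of grip force. The spring is pulling back with about 12.5 N, and the arm was still when I handed in.
- **Opening:** By the arm's own reading the jaw is open 73.8 mm. My pictures put the mark at 73.4 mm (side) and 74.0 mm (top, taken before the pull), so I set the jaw between the two. In the last side picture pointer and mark agree to within about 0.5 mm. The arm blocked the top view during the hold, so only the side camera checked the final position.
- **Other things on the bench:** They looked unmoved in the pictures, but I did not measure them.

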